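Clip the circuit tester into the free side of the probe rack

ROBOT

A 6-joint arm with a two-finger parallel gripper is mounted at the origin on the work surface. World frame = base frame: x ahead of the robot, y to its left, z up, the work surface at z = 0. Lengths are in m, angles in degrees, forces in N, time in s.
With the tool pointing down it reaches from about 0.25 to 0.725 m from the base axis. Payload 9.7 kg.
Tool frame: the origin (TCP) lies on the centre line of the jaws, within the pads' length; the fingertips stand tip_extent ahead of it and the grasp point (between the pads) lies 3 mm ahead of it (tip_extent is the distance from the TCP to the fingertips, in m); z points along the fingers, y is the line along which they close (so a half turn about z gives the same grasp; the last joint's range is limited). The gripper opens to 85 mm and grips with 20 to 120 N. Pads are 22 mm wide; open, the fingers measure 114 mm over their backs; the gripper's body (76 mm by 85 mm) begins 54 mm behind the grasp point. The pads swing forward as they close: fully open they stand 13 mm farther back than shut.
Start: joints at [77.235, 4.979, 10.078, 95.1, 0, 90], TCP at [0.122, 0.536, 0.253] pointing down, gripper open.
Joint ranges: [-179.16, 179.16], [-48.56, 103.87], [-65.8, 70.77], [-126.05, 130.52], [-82.76, 87.17], [-180, 180]. Speed limits (degrees/s): [127.2, 127.2, 147.25, 180, 180, 180].

INTERFACE

Orientations are given as [roll, pitch, yaw] about the fixed x, y, z axes, in that order (R = Rz(yaw) Ry(pitch) Rx(roll)).
In Python, from workcell import * gives the robot as it stands.
- The arm moves only by the tool servo_tool, never from a script. Its argument "rows" is a list of rows, each an object with "offset": the shift along the tool's x, y, z as a fraction of full scale, a list of three; "yaw": the turn about the tool's z as a fraction of full scale; "claw": the closure, from 0 (fully open) to 1 (shut). A call has 1 to 12 rows; each row is the pose to reach, as a shift and turn from the pose commanded when the call began, along the tool's axes at that moment, turning the shorter way round; what a row does not reach only later rows make up. Full scale, the value 1, is 0.1 m for a shift and pi rad for a turn. A row lasts 1/8 s, in which the tool goes at most 62.5 mm and 10.7 degrees, less where a joint would pass 70% of its speed; a pose out of reach is approached as far as the arm can. A call with a number of a shift or a turn outside -1 to 1 is refused whole. A call with a gripper value outside its range is refused whole. The fingers move at their own pace and stop on an object; "squeeze" is the grip in N (left out, the last holds). Time passes only in rows, so rows that repeat a pose let the fingers close. It gives the time, the measured TCP pose, the force, the opening and the grip force at its end, in the units of the state.
- get_obs(): the state, without advancing time (a new reading comes with each control period).
- camera(name): name is "scene" or "top" or "wrist"; returns (picture, depth): 384x512x3 uint8, red, green, blue; 384x512 float32, m along the optical axis (not along the pixel's ray), 0 where there is no reading.
- camera_info(name): a dict with "fx", "fy", "cx", "cy" (pixels), "cam_to_world" (4x4, takes a point from camera to world coordinates); the wrist camera has in their place "hand_eye" (4x4, takes a point from camera to tool coordinates, whose origin is the TCP and whose axes are the flange's). Camera axes: x right, y up, looking along -z (the intrinsics and any distortion apply to the point x, -y, -z); pixel columns grow to the right and rows downward; lengths in m; the calibration is good to about 2 mm. A picture is of the moment at which its call begins: read the wrist's pose just before it. camera_info takes no time and is no camera call.
- job_done(): hands the job in; it is judged then, once.
The state is a dict: "time": time; "q": joint angles; "qd": joint speeds; "joint_efforts": joint torques, N m; "ee_pos": TCP position; "tcp_rot": TCP orientation; "wrist_force": force on the tool from outside, world axes, zero at the start; "torque": the same for the moment, N m; "opening": finger opening in m; "grasp_force": force on a finger pad.
Only numpy, scipy, OpenCV 4.12 (cv2) and the standard library are available. Lean on these libraries where they do the work, as an engineer would, in place of code of your own. Each camera call takes 0.05 s, during which the arm holds its last target. There are 200 camera calls.

TASK

Put the red circuit tester away in the probe rack: without lifting it off the rack, roll it across the ledge to the clip that is still free (the black probe already sits in the other one), then press it down past the orange sprung jaw until it is fully home on the slot floor and the jaw has closed over it. Press no harder than a firm thumb would, leave the black probe seated, and do not disturb the other things on the bench.

Things in the scene. Friction and masses are not known exactly. Their poses are not given: they have to be found in the camera images.
- tester: Red pen-shaped circuit tester with white bands: a rod 16 mm in diameter, 200 mm long, plus a thin steel tip (4 mm thick, 30 mm long) at its +x end; 55 to 110 g. Origin on its axis at half the length of the red rod, x axis along it. It rolls freely; at the start it lies on the rack's ledge, within 8 mm of its middle line and 0.12 rad of parallel to it, axis at z = 0.052
- black_probe: Black probe of the same size as the tester with steel bands, already seated in one of the two clips. Origin on its axis at mid-length, x along it. To be left alone
- rack: Probe rack fixed to the bench, 180 mm long (its x) by 130 mm wide (its y), symmetric. Origin under its centre at bench height; x along the clips, y towards the left clip. Along each long side of its blue ledge is a clip: a slot 17 mm wide (|y| 44 to 61 mm, floor 25 mm high), open at both ends; inner wall the ledge's side, outer wall the orange jaw. A seated rod's top is 41 mm high
- seat_left (a point): Centre of a rod fully seated in the left (+y of the rack) clip: at rack x = 0, y = +52.5 mm, 33 mm above the bench. Axes as the rack's
- seat_right (a point): Centre of a rod fully seated in the right (-y of the rack) clip: at rack x = 0, y = -52.5 mm, 33 mm above the bench. Axes as the rack's
- jaw_left (a joint): Angle of the left clip's orange jaw (rad): 0 closed (spring-held), about 0.15 when a rod passes, opening outward. It is hinged low along the slot's outer side; its two upright arms, 18 mm wide at rack x = +67 and -67 mm, reach 59 mm above the bench, each with a rounded nose 43 mm above the bench that juts 6 mm over the slot. Between the arms it is no higher than 23 mm
- jaw_right (a joint): The same for the right clip's jaw, mirrored
- flux: Small amber jar, 40 mm across and 75 mm high, standing on the bench beside the rack; origin under its centre. Bystander
- spool: White and copper spool, 60 mm across and 38 mm high, standing on the bench beside the rack; origin under its centre. Bystander
- ledge (a point): Centre of the flat top of the blue ledge, 44 mm above the bench; axes as the rack's. The ledge spans y -44 to +44 mm over the rack's length, but its edges are cut back to |y| = 22 mm over the middle 96 mm (|x| < 48 mm): room for a fingertip pressing a rod down. Push the rod along the ledge no higher than its axis, or it is pinned down
- mouth_left (a point): Where the centre of a rod rests after it has been rolled over the ledge's left edge: lying on the ledge's edge and the two jaw noses, at rack y = +49.5 mm, 50 mm above the bench (within 2 mm), not yet clipped. From here a downward press of roughly 7 to 14 N at its middle, 17 mm deep, pushes it home; the rod moves 3 mm outward meanwhile. Axes as the rack's
- mouth_right (a point): The same for the right clip, at rack y = -49.5 mm
- driver: Small yellow-handled screwdriver, 160 mm long, lying on the bench far to the right. Bystander
- wrench: Steel wrench, 130 mm long, lying on the bench far to the left. Bystander

How it is judged (in metres and radians):
At the end, for the whole second after the job is handed in: The red tester lies at rest in the clip that was free, its axis within 3 mm of the seated height, within 4 mm across and 25 mm along the clip and within 0.04 rad of parallel to it; both jaws are closed (below 0.04 rad); the black probe is still seated in the other clip, moved less than 12 mm (((z of tester in the frame of seat_left between -0.003 and 0.003 m and y of tester in the frame of seat_left between -0.004 and 0.004 m and horizontal distance between tester and seat_left below 0.025 m and distance between black_probe and seat_right below 0.02 m) or (z of tester in the frame of seat_right between -0.003 and 0.003 m and y of tester in the frame of seat_right between -0.004 and 0.004 m and horizontal distance between tester and seat_right below 0.025 m and distance between black_probe and seat_left below 0.02 m)) and angle between the x axis of tester and the x axis of rack, either way round below 0.04 rad and value of joint each of jaw_left, jaw_right below 0.04 rad and linear speed of tester below 0.02 m/s and distance of black_probe from where it was at the start of the episode below 0.012 m); the robot touches nothing.
It fails at once if the tester is lifted off the rack (its centre above 80 mm; it starts at 52 mm) (height (world z) of tester above 0.08 m).
It fails at once if the fingers press the tester harder than 60 N (contact force between tester and the fingers above 60 N).
It fails at once if the jar, spool, screwdriver or wrench is disturbed (moved more than 20 mm) (distance of any of flux, spool, driver, wrench from where it was at the start of the episode above 0.02 m).
It also fails if it takes over 35 s, if anything falls off the work surface, if the arm or the gripper's body presses on something with over 40 N, if the wrist force passes 120 N, or if a joint passes its speed limit or range.

## Working session

There is one attempt and no reset: what is moved stays moved. The work goes in short steps, Python scripts to look and compute and a tool call to move; the robot and the scene stay as the last step left them, time stands still between calls to the robot, and variables do not carry over. Pictures are saved under pics/ and viewed, at most 10 in all, crops included, and the job is handed in when it is done.

Besides the shell and the picture viewer there is one more tool, called after ">>>" by a JSON object that holds its "method" and its "body". servo_tool: Moves the arm, as the interface text tells. Its arguments: {"type":"object","properties":{"rows":{"type":"array"},"squeeze":{"type":"number"}},"required":["rows"]}

```bash
mkdir -p pics
cat > h.py <<'E'
from workcell import *
import numpy as np, cv2
def w(ci,d,u,v):
    z=d[v,u]; p=np.array([(u-ci['cx'])/ci['fx']*z,-(v-ci['cy'])/ci['fy']*z,-z,1]); return (np.array(ci['cam_to_world'])@p)[:3]
E
python3 - <<'E'
from h import *
o=get_obs(); print(o)
for n in ['top','scene']:
    p,d=camera(n); cv2.imwrite(f'pics/{n}.png',cv2.resize(p[:,:,::-1],(800,600))); np.savez(f'pics/{n}.npz',p=p,d=d); print(camera_info(n))
E
```

```text
{'time': 0.0, 'q': array([7.72348072e+01, 5.00992886e+00, 1.00361278e+01, 9.51001161e+01,
       1.42347666e-03, 9.00002845e+01]), 'qd': array([ 0.02784058, -0.04058258,  0.07132173, -0.03950041, -0.06438852,
       -0.01788565]), 'joint_efforts': array([ 4.66474303e-04, -5.20382345e+01,  4.64808583e+01,  1.61032670e-02,
       -3.94711174e-05, -1.21001843e-06]), 'ee_pos': array([0.12147604, 0.53621588, 0.25260928]), 'tcp_rot': array([-1.79926083e+02, -1.42310845e-03,  1.67234521e+02]), 'wrist_force': array([-0.52735059,  0.20862401, -0.06766324]), 'torque': array([ 0.00994644, -0.01450091, -0.09723864]), 'grasp_force': 0.0, 'opening': 0.0855810360443436}
{'fx': 350.7504468818167, 'fy': 350.7504468818167, 'cx': 258.73796816990426, 'cy': 193.73750151494846, 'cam_to_world': array([[ 8.43767479e-02,  9.73859601e-01, -2.10898178e-01,
         3.73933775e-01],
       [-9.96423457e-01,  8.34344052e-02, -1.33788460e-02,
        -3.37641517e-04],
       [ 4.56704636e-03,  2.11272755e-01,  9.77416475e-01,
         1.18557710e+00],
       [ 0.00000000e+00,  0.00000000e+00,  0.00000000e+00,
         1.00000000e+00]])}
{'fx': 483.60680614581116, 'fy': 483.60680614581116, 'cx': 260.22313033635373, 'cy': 193.10372635036475, 'cam_to_world': array([[-4.44064168e-01, -7.57214726e-01,  4.78991517e-01,
         1.21090464e+00],
       [ 8.95994375e-01, -3.74658928e-01,  2.38379460e-01,
         3.27546129e-01],
       [-1.04598915e-03,  5.35029481e-01,  8.44832741e-01,
         1.13949346e+00],
       [ 0.00000000e+00,  0.00000000e+00,  0.00000000e+00,
         1.00000000e+00]])}
```

View pics/top.png

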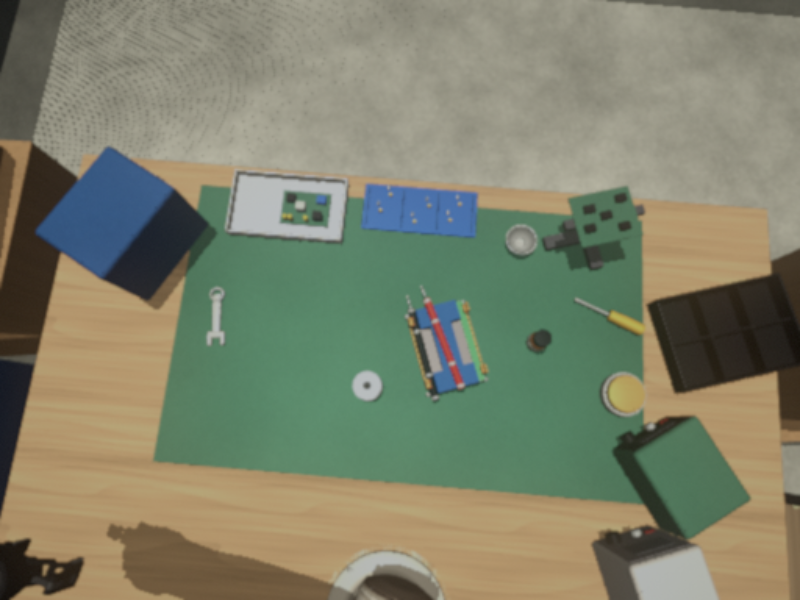

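View pics/scene.png

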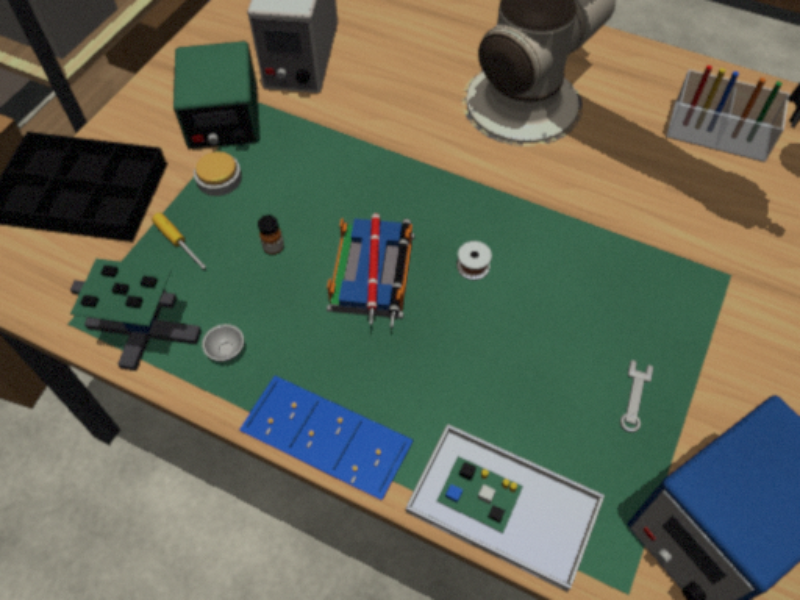

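The top picture shows the rack at (445,347). The red tester runs from (428,300) to (460,388) on the ledge. The black probe is in the clip on the image-left side (+y), and the free clip is on the right (-y). The spool is at (367,385) and the jar at (540,340). I'll enlarge crops of both views.

Run:
```python
from h import *
t=np.load('pics/top.npz')['p'];s=np.load('pics/scene.npz')['p']
a=cv2.resize(t[178:262,250:320,::-1],None,fx=7,fy=7,interpolation=cv2.INTER_CUBIC)
b=cv2.resize(s[130:214,205:270,::-1],None,fx=7,fy=7,interpolation=cv2.INTER_CUBIC)
c=np.hstack([a,b])[:, :]
print(c.shape); c=cv2.resize(c,None,fx=.84,fy=.84) ; print(c.shape); cv2.imwrite('pics/c.png',c)
# red segmentation
for n,im in(('top',t),('scene',s)):
    d=np.load(f'pics/{n}.npz')['d'];ci=camera_info(n)
    h=cv2.cvtColor(im,cv2.COLOR_RGB2HSV)
    m=((h[...,0]<6)|(h[...,0]>174))&(h[...,1]>150)&(h[...,2]>90)
    r=(slice(178,262),slice(250,320)) if n=='top' else (slice(130,214),slice(205,270))
    v,u=np.nonzero(m[r]); v+=r[0].start;u+=r[1].start
    P=np.array([w(ci,d,x,y) for x,y in zip(u,v)]); c0=P.mean(0); U,S,V=np.linalg.svd(P[:,:2]-c0[:2]); ax=V[0]
    tt=(P[:,:2]-c0[:2])@ax; print(n,len(P),c0,np.degrees(np.arctan2(ax[1],ax[0])),tt.min(),tt.max(),c0[:2]+ax*(tt.min()+tt.max())/2)
    for nm,lo,hi,sm in(('blue',105,125,120),('orange',8,20,150)):
        mm=(h[...,0]>=lo)&(h[...,0]<=hi)&(h[...,1]>sm)&(h[...,2]>60)
        v,u=np.nonzero(mm[r]); v+=r[0].start;u+=r[1].start
        P=np.array([w(ci,d,x,y) for x,y in zip(u,v)]); P=P[(P[:,2]>.03)&(P[:,2]<.07)]
        (cx,cy),sz,an=cv2.minAreaRect((P[:,:2]*1000).astype(np.float32)); print(nm,len(P),cx,cy,sz,an,np.median(P[:,2]))
```

```text
(588, 945, 3)
(494, 794, 3)
top 105 [ 0.53471051 -0.07445989  0.05908733] -154.27199796112174 -0.09164751475438443 0.07905682191777524 [ 0.54038176 -0.07172709]
blue 591 536.3245849609375 -78.36968231201172 (175.70216369628906, 84.55760192871094) 19.914657592773438 0.04369629868832625Traceback (most recent call last):
  File "<stdin>", line 19, in <module>
IndexError: too many indices for array: array is 1-dimensional, but 2 were indexed
```

View pics/c.png

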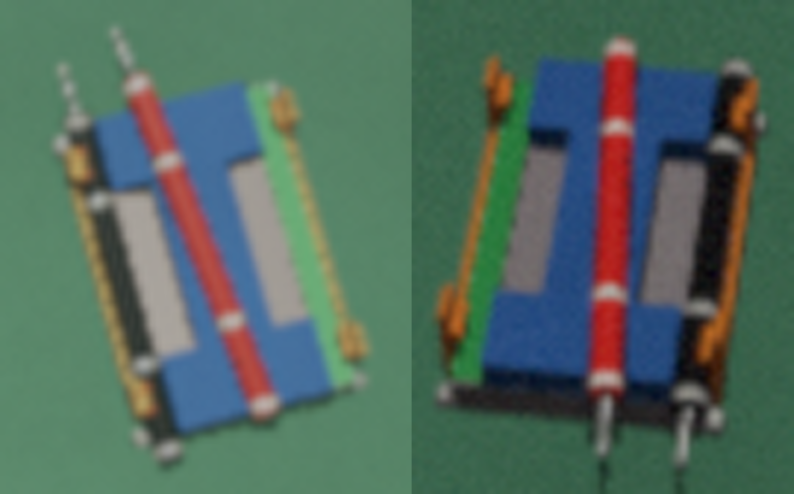

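Left crop (top view): the tester runs from (137,82) to (262,405) and the free green slot lies between orange noses at (285,108) and (352,340). The right crop agrees: the free slot with its open jaw is on the -y side, and the black probe is opposite. Next I'll refine the rack pose using both cameras.

Run:
```python
from h import *
import workcell; print([n for n in dir(workcell) if n[0]!='_'], getattr(workcell,'tip_extent',None))
for n,b in(('top',(178,262,250,320)),('scene',(130,214,205,270))):
    z=np.load(f'pics/{n}.npz');im,d=z['p'],z['d'];ci=camera_info(n);h=cv2.cvtColor(im,cv2.COLOR_RGB2HSV)
    def pts(m,full=False):
        if not full:
            k=np.zeros_like(m);k[b[0]:b[1],b[2]:b[3]]=1;m=m&k
        v,u=np.nonzero(m);return np.array([w(ci,d,x,y) for x,y in zip(u,v)])
    P=pts((h[...,0]>=100)&(h[...,0]<=125)&(h[...,1]>100)); P=P[(P[:,2]>.038)&(P[:,2]<.05)]
    print(n,'blue',len(P),cv2.minAreaRect((P[:,:2]*1000).astype(np.float32)),np.median(P[:,2]))
    P=pts(((h[...,0]<6)|(h[...,0]>174))&(h[...,1]>120)&(h[...,2]>50)); print('red',len(P))
    if len(P): print(cv2.minAreaRect((P[:,:2]*1000).astype(np.float32)),cv2.fitLine((P[:,:2]*1000).astype(np.float32),cv2.DIST_HUBER,0,.01,.01).ravel(),np.median(P[:,2]))
    for nm,(u,v) in ({'flux':(540,338),'spool':(367,385)} if n=='top' else {'flux':(268,222),'spool':(474,248)}).items():
        print(nm,w(ci,d,int(u*.64),int(v*.64)))
print({k:v for k,v in camera_info('wrist').items()})
```

```text
['PlanningError', 'camera', 'camera_info', 'get_obs', 'job_done', 'tip_extent'] 0.022
top blue 660 ((538.0040283203125, -78.9720458984375), (178.46913146972656, 86.71049499511719), 19.8687686920166) 0.04374477615468997
red 172
((541.1119995117188, -71.38687133789062), (176.83200073242188, 12.428485870361328), 25.302600860595703) [ 9.0071571e-01  4.3440905e-01  5.4001740e+02 -7.1756325e+01] 0.05897076806949364
flux [ 0.56455225 -0.26630597  0.07477632]
spool [0.44211761 0.08081653 0.03564175]
scene blue 890 ((538.6762084960938, -78.26602172851562), (185.27281188964844, 88.55982971191406), 19.76854133605957) 0.04278521719700812
red 243
((839.1448974609375, 98.86268615722656), (872.5343017578125, 26.26358985900879), 29.873144149780273) [ 8.8737750e-01  4.6104357e-01  5.4750464e+02 -6.7584671e+01] 0.057239245630022584
flux [ 0.5616308  -0.27572391  0.06694002]
spool [0.42724959 0.0728316  0.0375095 ]
{'fx': 334.27444683130364, 'fy': 334.27444683130364, 'cx': 248.52096827739084, 'cy': 189.79498322207928, 'hand_eye': array([[ 2.17685671e-04,  9.54237547e-01,  2.99049589e-01,
         7.58741227e-02],
       [ 9.99999893e-01, -3.29537554e-04,  3.23596696e-04,
         4.99939802e-04],
       [ 4.07336188e-04,  2.99049487e-01, -9.54237517e-01,
        -1.19843804e-01],
       [ 0.00000000e+00,  0.00000000e+00,  0.00000000e+00,
         1.00000000e+00]])}
```

>>> {"method": "servo_tool", "body": {"rows": [{"offset": [-0.8, -1, 0], "yaw": 0, "claw": 0.5}, {"offset": [-0.8, -1, 0], "yaw": 0, "claw": 0.5}, {"offset": [-0.8, -1, 0], "yaw": 0, "claw": 0.5}]}}

```text
time: 0.48
ee_pos: [0.1785, 0.4186, 0.2537]
tcp_rot: [180.0, 0.0, 167.1]
wrist_force: [-0.6, 1.1, -0.1]
opening: 0.0426
grasp_force: 0.0
```

Run:
```python
from h import *
o=get_obs();print(o['time'],o['q'],o['ee_pos'],o['tcp_rot'],o['opening'])
```

```text
0.475 [ 6.69192648e+01 -7.95268861e+00 -2.53056477e+00  9.54002045e+01
 -1.79648425e-02  7.98543282e+01] [0.1784878  0.41863864 0.25372109] [1.79981588e+02 2.15450437e-02 1.67064930e+02] 0.04256146180952062
```

>>> {"method": "servo_tool", "body": {"rows": [{"offset": [-0.9, -0.8, 0], "yaw": 0, "claw": 0.5}, {"offset": [-0.9, -0.8, 0], "yaw": 0, "claw": 0.5}, {"offset": [-0.9, -0.8, 0], "yaw": 0, "claw": 0.5}]}}

```text
time: 0.85
ee_pos: [0.2491, 0.3216, 0.2535]
tcp_rot: [180.0, 0.0, 167.0]
wrist_force: [-0.2, 1.0, -0.3]
opening: 0.0427
grasp_force: 0.0
```

>>> {"method": "servo_tool", "body": {"rows": [{"offset": [-0.9, -0.8, 0], "yaw": 0, "claw": 0.5}, {"offset": [-0.9, -0.8, 0], "yaw": 0, "claw": 0.5}, {"offset": [-0.9, -0.8, 0], "yaw": 0, "claw": 0.5}]}}

```text
time: 1.23
ee_pos: [0.3192, 0.2239, 0.2531]
tcp_rot: [-180.0, 0.0, 167.0]
wrist_force: [0.0, 0.7, -0.5]
opening: 0.0426
grasp_force: 0.0
```

>>> {"method": "servo_tool", "body": {"rows": [{"offset": [-0.9, -0.8, 0], "yaw": 0, "claw": 0.5}, {"offset": [-0.9, -0.8, 0], "yaw": 0, "claw": 0.5}, {"offset": [-0.9, -0.8, 0], "yaw": 0, "claw": 0.5}]}}

```text
time: 1.6
ee_pos: [0.3892, 0.1265, 0.2527]
tcp_rot: [-180.0, -0.0, 167.0]
wrist_force: [-0.3, 0.7, 0.2]
opening: 0.0427
grasp_force: 0.0
```

>>> {"method": "servo_tool", "body": {"rows": [{"offset": [-0.9, -0.8, 0], "yaw": 0, "claw": 0.5}, {"offset": [-0.9, -0.8, 0], "yaw": 0, "claw": 0.5}, {"offset": [-0.9, -0.8, 0], "yaw": -0.1, "claw": 0.5}, {"offset": [-0.9, -0.8, 0], "yaw": -0.182, "claw": 0.5}, {"offset": [-0.9, -0.8, 0], "yaw": -0.182, "claw": 0.5}, {"offset": [-0.9, -0.8, 0], "yaw": -0.182, "claw": 0.5}]}}

```text
time: 2.35
ee_pos: [0.4579, 0.0317, 0.2531]
tcp_rot: [180.0, -0.0, -159.9]
wrist_force: [0.0, 0.0, -0.1]
opening: 0.0426
grasp_force: 0.0
```

>>> {"method": "servo_tool", "body": {"rows": [{"offset": [-0.38, -0.65, 0], "yaw": 0, "claw": 0.5}, {"offset": [-0.38, -0.65, 0], "yaw": 0, "claw": 0.5}]}}

```text
time: 2.6
ee_pos: [0.5174, -0.0184, 0.2522]
tcp_rot: [180.0, -0.1, -160.2]
wrist_force: [-0.6, -0.0, 0.2]
opening: 0.0428
grasp_force: 0.0
```

>>> {"method": "servo_tool", "body": {"rows": [{"offset": [0, -0.65, 0.6], "yaw": 0, "claw": 0.5}, {"offset": [0, -0.65, 0.6], "yaw": 0, "claw": 0.5}, {"offset": [0, -0.65, 0.6], "yaw": 0, "claw": 0.5}, {"offset": [0, -0.65, 0.6], "yaw": 0, "claw": 0.5}]}}

```text
time: 3.1
ee_pos: [0.5381, -0.0786, 0.1945]
tcp_rot: [-180.0, 0.1, -160.0]
wrist_force: [0.1, 0.4, 0.4]
opening: 0.0426
grasp_force: 0.0
```

```bash
cat >> h.py <<'E'
from scipy.spatial.transform import Rotation as R
def wristpts():
    o=get_obs(); p,d=camera('wrist'); ci=dict(camera_info('wrist')); T=np.eye(4); T[:3,:3]=R.from_euler('xyz',o['tcp_rot'],degrees=True).as_matrix(); T[:3,3]=o['ee_pos']
    ci['cam_to_world']=T@ci['hand_eye']; return o,p,d,ci
RC=np.array([.5383,-.0786]); YA=np.radians(19.8)
def rk(P): P=np.atleast_2d(P); c,s=np.cos(YA),np.sin(YA); q=P[:,:2]-RC; return np.c_[q@[c,s],q@[-s,c],P[:,2]]*1000
E
python3 - <<'E'
from h import *
o,p,d,ci=wristpts(); print(o['ee_pos'],o['tcp_rot'])
np.savez('pics/w1.npz',p=p,d=d,M=ci['cam_to_world']); cv2.imwrite('pics/w1.png',cv2.resize(p[:,:,::-1],(800,600)))
E
```

```text
[ 0.53806843 -0.07857887  0.19452913] [-1.79987008e+02  6.42181091e-02 -1.60026015e+02]
```

View pics/w1.png

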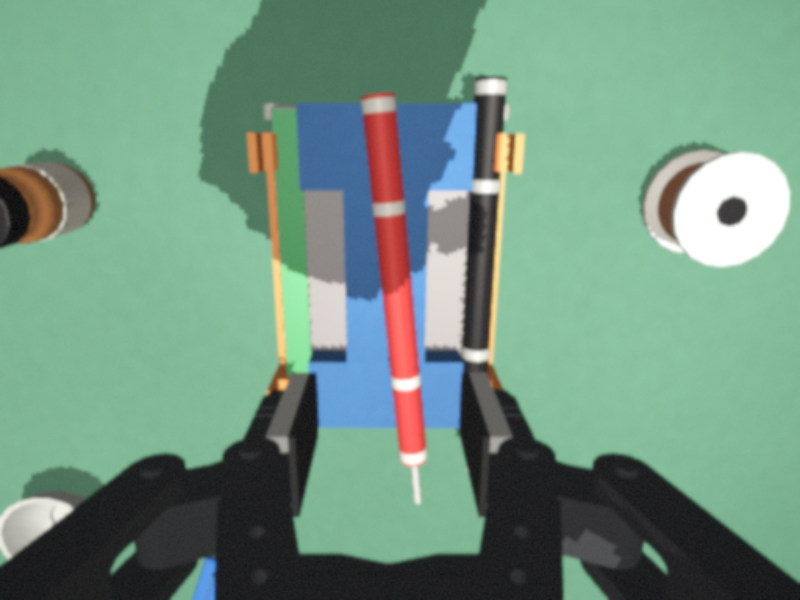

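The wrist picture shows the tester from (379,97) to (413,460) with its steel tip at the bottom. The ledge's end edge is at row 104, between (298,104) and about (475,104). Its other end is at row 427, and the cut-outs span rows 190–360. The free slot is on the left.

Run:
```python
from h import *
z=np.load('pics/w1.npz');ci=camera_info('wrist');M=z['M']
def ray(u,v,zz):
    u*=.64;v*=.64;r=M[:3,:3]@[(u-ci['cx'])/ci['fx'],-(v-ci['cy'])/ci['fy'],-1]; t=(zz-M[2,3])/r[2]; return M[:3,3]+t*r
for nm,u,v,zz in[('ledge L0',298,104,.044),('ledge R0',475,104,.044),('ledge end',390,427,.044),('cutL top',346,190,.044),('cutL bot',346,348,.044),('cutR top',426,190,.044),('cutR bot',426,348,.044),('rod0',379,95,.052),('rod1',413,464,.052),('black band1',486,186,.033),('black band2',475,356,.033)]:
    print(nm,rk(ray(u,v,zz)).round(1))
p,d=z['p'],z['d'];ci=dict(ci,cam_to_world=M);h=cv2.cvtColor(p,cv2.COLOR_RGB2HSV)
m=((h[...,0]<6)|(h[...,0]>174))&(h[...,1]>150)&(h[...,2]>50); m[:, :220]=0;m[:,290:]=0
v,u=np.nonzero(m);P=rk([w(ci,d,a,b) for a,b in zip(u,v)]);P=P[(P[:,2]>45)&(P[:,2]<70)];print(len(P),cv2.minAreaRect(P[:,:2].astype(np.float32)),np.percentile(P[:,2],[50,95]))
m=(h[...,0]>=100)&(h[...,0]<=125)&(h[...,1]>100);v,u=np.nonzero(m);P=rk([w(ci,d,a,b) for a,b in zip(u,v)]);P=P[(P[:,2]>38)&(P[:,2]<48)];print(cv2.minAreaRect(P[:,:2].astype(np.float32)),np.median(P[:,2]))
```

```text
ledge L0 [[-89.  -44.1  44. ]]
ledge R0 [[-89.3  42.   44. ]]
ledge end [[89.4  1.4 44. ]]
cutL top [[-47.9 -21.6  44. ]]
cutL bot [[ 39.2 -23.5  44. ]]
cutR top [[-48.1  19.2  44. ]]
cutR bot [[39.  21.3 44. ]]
rod0 [[-92.8  -4.6  52. ]]
rod1 [[109.1  14.9  52. ]]
black band1 [[-49.1  51.6  33. ]]
black band2 [[48.7 51.  33. ]]
3177 ((1.8774948120117188, 4.23265266418457), (189.70751953125, 14.386866569519043), 5.819375991821289) [57.90409243 59.57809128]
((0.2495269775390625, -1.4966621398925781), (87.77733612060547, 180.1503143310547), 89.99267578125) 43.12637220881415
```

Run:
```python
from h import *
z=np.load('pics/w1.npz');ci=dict(camera_info('wrist'));d=z['d'];ci['cam_to_world']=ci['hand_eye']
P=np.array([np.r_[w(ci,d,u,v),u,v] for u in range(150,360) for v in range(225,384) if 0<d[v,u]<.2])
f=P[np.abs(P[:,0])<.03]
for s in(-1,1):
    q=f[f[:,1]*s>0]; print(s,len(q),np.percentile(q[:,2],[50,99,99.9,100]),q[np.argsort(-q[:,2])[:6]].round(4), 'tip pts inner y',np.abs(q[q[:,2]>q[:,2].max()-.01][:,1]).min(), np.abs(q[q[:,2]>q[:,2].max()-.01][:,1]).max())
```

```text
-1 7648 [-0.04921993  0.01601775  0.01993544  0.02141194] [[-2.00e-04 -2.14e-02  2.14e-02  2.03e+02  2.54e+02]
 [-2.20e-03 -2.14e-02  2.12e-02  2.03e+02  2.58e+02]
 [ 6.70e-03 -2.15e-02  2.09e-02  2.02e+02  2.41e+02]
 [-1.30e-03 -2.13e-02  2.05e-02  2.03e+02  2.57e+02]
 [-2.30e-03 -2.13e-02  2.04e-02  2.03e+02  2.59e+02]
 [-7.00e-04 -2.13e-02  2.04e-02  2.03e+02  2.56e+02]] tip pts inner y 0.021089523381634542 0.03384835715659012
1 8787 [-0.04959056  0.01559496  0.01974315  0.02087394] [[-2.00e-03  2.15e-02  2.09e-02  2.94e+02  2.58e+02]
 [-3.00e-04  2.14e-02  2.06e-02  2.94e+02  2.55e+02]
 [ 3.00e-04  2.14e-02  2.05e-02  2.94e+02  2.54e+02]
 [ 7.10e-03  2.15e-02  2.02e-02  2.95e+02  2.41e+02]
 [-4.20e-03  2.15e-02  2.00e-02  2.94e+02  2.63e+02]
 [ 5.20e-03  2.16e-02  2.00e-02  2.95e+02  2.45e+02]] tip pts inner y 0.021158341292563946 0.034393080088498645
```

>>> {"method": "servo_tool", "body": {"rows": [{"offset": [0, 0.045, 0.7], "yaw": 0.001, "claw": 0.78}, {"offset": [0, 0.045, 0.7], "yaw": 0.001, "claw": 0.78}, {"offset": [0, 0.045, 0.7], "yaw": 0.001, "claw": 0.78}, {"offset": [0, 0.045, 0.7], "yaw": 0.001, "claw": 0.78}]}}

```text
time: 3.65
ee_pos: [0.5377, -0.0754, 0.1261]
tcp_rot: [-179.9, 0.2, -160.2]
wrist_force: [0.3, -1.6, 0.4]
opening: 0.0186
grasp_force: 0.0
```

Run:
```python
from h import *
o,p,d,ci=wristpts(); np.savez('pics/w2.npz',p=p,d=d,M=ci['cam_to_world']); print(o['ee_pos'],rk(o['ee_pos']),o['tcp_rot'],o['opening'])
ci['cam_to_world']=ci['hand_eye']
P=np.array([np.r_[w(ci,d,u,v),u,v] for u in range(150,360) for v in range(200,384) if 0<d[v,u]<.165])
f=P[(np.abs(P[:,0])<.03)&(P[:,2]<.04)]
for s in(-1,1):
    q=f[f[:,1]*s>0]; print(s,np.percentile(q[:,2],[99,99.9,100]), q[np.argsort(-q[:,2])[:3]].round(4))
```

```text
[ 0.53770745 -0.07540719  0.12610597] [[  0.5240103    3.20476742 126.10597023]] [-179.90157847    0.18827629 -160.17458025] 0.018601936546677144
-1 [0.01557288 0.01948835 0.023837  ] [[-8.60e-03 -9.40e-03  2.38e-02  2.29e+02  2.67e+02]
 [-8.90e-03 -9.30e-03  2.25e-02  2.29e+02  2.69e+02]
 [-8.30e-03 -9.30e-03  2.24e-02  2.29e+02  2.68e+02]]
1 [0.01524909 0.01919315 0.02355577] [[-8.40e-03  9.50e-03  2.36e-02  2.68e+02  2.67e+02]
 [-8.30e-03  9.50e-03  2.24e-02  2.68e+02  2.68e+02]
 [-7.10e-03  9.40e-03  2.23e-02  2.68e+02  2.66e+02]]
```

>>> {"method": "servo_tool", "body": {"rows": [{"offset": [0, 0.01, 0.2], "yaw": 0, "claw": 0.5}, {"offset": [0, 0.01, 0.4], "yaw": 0, "claw": 0.5}, {"offset": [0, 0.01, 0.56], "yaw": 0, "claw": 0.5}, {"offset": [0, 0.01, 0.56], "yaw": 0, "claw": 0.5}, {"offset": [0, 0.01, 0.56], "yaw": 0, "claw": 0.5}], "squeeze": 20}}

```text
time: 4.32
ee_pos: [0.5366, -0.0745, 0.0683]
tcp_rot: [-180.0, 0.1, -160.2]
wrist_force: [-0.4, -0.6, 0.9]
opening: 0.0429
grasp_force: 0.0
```

>>> {"method": "servo_tool", "body": {"rows": [{"offset": [0, 0, 0], "yaw": 0, "claw": 0.7}, {"offset": [0, 0, 0], "yaw": 0, "claw": 0.76}, {"offset": [0, 0, 0], "yaw": 0, "claw": 0.8}, {"offset": [0, 0, 0], "yaw": 0, "claw": 0.84}, {"offset": [0, 0, 0], "yaw": 0, "claw": 0.84}], "squeeze": 20}}

```text
time: 4.95
ee_pos: [0.5364, -0.0745, 0.0677]
tcp_rot: [-180.0, 0.0, -160.2]
wrist_force: [-1.1, -0.1, 3.7]
opening: 0.0148
grasp_force: 21.8
```

>>> {"method": "servo_tool", "body": {"rows": [{"offset": [0, 0, 0], "yaw": 0, "claw": 0.78}, {"offset": [0, 0, -0.015], "yaw": 0, "claw": 0.78}, {"offset": [0, 0, -0.015], "yaw": 0, "claw": 0.78}]}}

```text
time: 5.32
ee_pos: [0.5361, -0.0744, 0.0688]
tcp_rot: [180.0, -0.0, -160.2]
wrist_force: [0.2, 0.0, 0.7]
opening: 0.0187
grasp_force: 0.0
```

>>> {"method": "servo_tool", "body": {"rows": [{"offset": [0, -0.03, 0], "yaw": 0, "claw": 0.78}, {"offset": [0, -0.08, 0], "yaw": 0, "claw": 0.78}, {"offset": [0, -0.13, 0], "yaw": 0, "claw": 0.78}, {"offset": [0, -0.18, 0], "yaw": 0, "claw": 0.78}, {"offset": [0, -0.23, 0], "yaw": 0, "claw": 0.78}, {"offset": [0, -0.28, 0], "yaw": 0, "claw": 0.78}, {"offset": [0, -0.33, 0], "yaw": 0, "claw": 0.78}, {"offset": [0, -0.37, 0], "yaw": 0, "claw": 0.78}, {"offset": [0, -0.4, 0], "yaw": 0, "claw": 0.78}, {"offset": [0, -0.4, 0], "yaw": 0, "claw": 0.78}]}}

```text
time: 6.58
ee_pos: [0.5497, -0.1122, 0.0688]
tcp_rot: [-180.0, 0.0, -160.2]
wrist_force: [0.3, 0.8, 0.0]
opening: 0.0186
grasp_force: 0.0
```

Run:
```python
from h import *
o,p,d,ci=wristpts(); print(o['time'],rk(o['ee_pos']),o['opening'],o['wrist_force'])
cv2.imwrite('pics/w3.png',cv2.resize(p[:,:,::-1],(640,480)))
```

```text
6.575 [[ -0.62663517 -35.51894181  68.77913326]] 0.018641267033609965 [0.26065659 0.80097565 0.02513758]
```

View pics/w3.png

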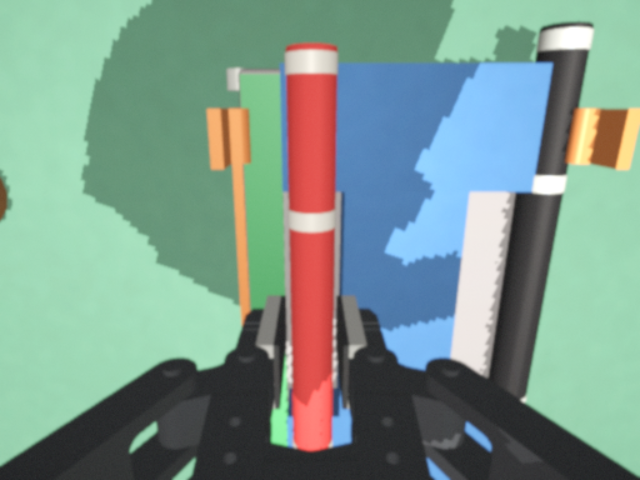

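The tester lies parallel between the pads, from (312,60) to (312,440), just short of the ledge edge. I'll continue over the edge.

>>> {"method": "servo_tool", "body": {"rows": [{"offset": [0, -0.04, 0], "yaw": 0, "claw": 0.78}, {"offset": [0, -0.08, 0], "yaw": 0, "claw": 0.78}, {"offset": [0, -0.11, 0], "yaw": 0, "claw": 0.78}, {"offset": [0, -0.135, 0], "yaw": 0, "claw": 0.78}, {"offset": [0, -0.155, 0], "yaw": 0, "claw": 0.78}, {"offset": [0, -0.155, 0], "yaw": 0, "claw": 0.78}, {"offset": [0, -0.155, 0], "yaw": 0, "claw": 0.78}]}}

```text
time: 7.5
ee_pos: [0.5549, -0.1266, 0.0688]
tcp_rot: [180.0, 0.0, -160.2]
wrist_force: [-0.4, 0.1, 0.8]
opening: 0.0186
grasp_force: 0.0
```

```bash
cat > rod.py <<'E'
from h import *
o,p,d,ci=wristpts(); print(o['time'],rk(o['ee_pos']),o['opening'],o['wrist_force'])
h=cv2.cvtColor(p,cv2.COLOR_RGB2HSV);m=((h[...,0]<6)|(h[...,0]>174))&(h[...,1]>150)&(h[...,2]>50)
v,u=np.nonzero(m);P=rk([w(ci,d,a,b) for a,b in zip(u,v)]);P=P[(P[:,2]>25)&(P[:,2]<70)]
print(len(P),cv2.minAreaRect(P[:,:2].astype(np.float32)))
for a in range(-90,90,15):
    q=P[(P[:,0]>a)&(P[:,0]<a+15)]
    if len(q)>20: print(a+7,'top z',np.percentile(q[:,2],90).round(1),'y',((np.percentile(q[:,1],3)+np.percentile(q[:,1],97))/2).round(1))
E
python3 rod.py
```

```text
7.5 [[ -0.61280284 -50.81247407  68.80931609]] 0.0186039975407613 [-0.40616139  0.13950276  0.80154468]
8484 ((-21.243545532226562, -50.52368927001953), (15.707623481750488, 144.33840942382812), 89.77875518798828)
-83 top z 57.3 y -50.8
-68 top z 57.3 y -50.8
-53 top z 57.3 y -50.8
-38 top z 57.3 y -50.8
-23 top z 57.2 y -50.8
-8 top z 57.2 y -50.9
7 top z 57.2 y -50.8
22 top z 57.1 y -50.7
37 top z 55.4 y -50.4
52 top z 55.4 y -51.1
```

>>> {"method": "servo_tool", "body": {"rows": [{"offset": [0, 0, 0], "yaw": 0, "claw": 0.7}, {"offset": [0, 0, -0.1], "yaw": 0, "claw": 0.7}, {"offset": [0, 0, -0.3], "yaw": 0, "claw": 0.7}, {"offset": [0, -0.012, -0.35], "yaw": 0, "claw": 1}, {"offset": [0, -0.012, -0.35], "yaw": 0, "claw": 1}, {"offset": [0, -0.012, -0.35], "yaw": 0, "claw": 1}, {"offset": [0, -0.012, -0.35], "yaw": 0, "claw": 1}]}}

```text
time: 8.43
ee_pos: [0.555, -0.1277, 0.1031]
tcp_rot: [180.0, -0.1, -160.2]
wrist_force: [1.0, -0.1, 0.3]
opening: 0.0002
grasp_force: 0.0
```

```bash
python3 rod.py
python3 - <<'E'
from h import *
o,p,d,ci=wristpts(); cv2.imwrite('pics/w4.png',cv2.resize(p[:,:,::-1],(640,480)))
E
```

```text
8.425 [[ -0.90124876 -51.874849   103.09577581]] 0.00017375382343732572 [ 0.95800451 -0.13358184  0.32936777]
4458 ((-3.3662490844726562, -50.98771667480469), (14.622207641601562, 179.57281494140625), 89.8277359008789)
-83 top z 57.3 y -50.9
-68 top z 57.2 y -51.0
-53 top z 57.2 y -50.8
-38 top z 57.2 y -51.0
-23 top z 57.1 y -51.0
-8 top z 57.2 y -50.9
7 top z 56.7 y -51.0
67 top z 57.1 y -51.8
82 top z 56.9 y -51.8
```

View pics/w4.png

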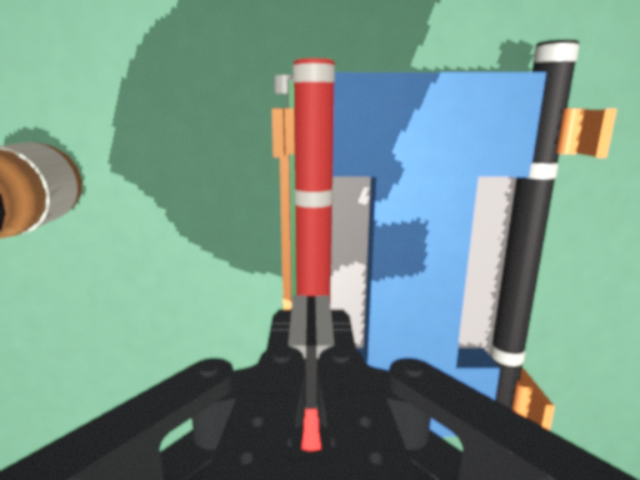

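The tester rests in the free clip's mouth, from (313,65) to (313,440), level and parallel, with the shut fingers above its middle. Pressing now.

>>> {"method": "servo_tool", "body": {"rows": [{"offset": [0, 0, 0.1], "yaw": 0, "claw": 1}, {"offset": [0, 0, 0.18], "yaw": 0, "claw": 1}, {"offset": [0, 0, 0.22], "yaw": 0, "claw": 1}, {"offset": [0, 0, 0.25], "yaw": 0, "claw": 1}, {"offset": [0, 0, 0.25], "yaw": 0, "claw": 1}]}}

```text
time: 9.15
ee_pos: [0.5555, -0.128, 0.0792]
tcp_rot: [-180.0, 0.0, -160.2]
wrist_force: [-0.6, -1.3, 3.2]
opening: -0.0002
grasp_force: 1.2
```

>>> {"method": "servo_tool", "body": {"rows": [{"offset": [0, -0.002, 0.02], "yaw": 0, "claw": 1}, {"offset": [0, -0.004, 0.04], "yaw": 0, "claw": 1}, {"offset": [0, -0.006, 0.06], "yaw": 0, "claw": 1}, {"offset": [0, -0.006, 0.06], "yaw": 0, "claw": 1}]}}

```text
time: 9.65
ee_pos: [0.5559, -0.1285, 0.0731]
tcp_rot: [-180.0, 0.0, -160.2]
wrist_force: [1.2, -0.3, 3.3]
opening: 0.0001
grasp_force: 1.2
```

>>> {"method": "servo_tool", "body": {"rows": [{"offset": [0, -0.002, 0.02], "yaw": 0, "claw": 1}, {"offset": [0, -0.004, 0.04], "yaw": 0, "claw": 1}, {"offset": [0, -0.006, 0.06], "yaw": 0, "claw": 1}, {"offset": [0, -0.006, 0.06], "yaw": 0, "claw": 1}]}}

```text
time: 10.15
ee_pos: [0.5555, -0.1288, 0.0663]
tcp_rot: [180.0, -0.0, -160.2]
wrist_force: [-0.3, 0.2, -0.1]
opening: 0.0002
grasp_force: 0.0
```

>>> {"method": "servo_tool", "body": {"rows": [{"offset": [0, 0, 0.01], "yaw": 0, "claw": 1}, {"offset": [0, 0, 0.02], "yaw": 0, "claw": 1}, {"offset": [0, 0, 0.02], "yaw": 0, "claw": 1}]}}

```text
time: 10.52
ee_pos: [0.5557, -0.1289, 0.0647]
tcp_rot: [180.0, -0.0, -160.2]
wrist_force: [-0.1, -0.5, -0.2]
opening: 0.0003
grasp_force: 0.0
```

```bash
python3 rod.py
```

```text
10.525 [[ -0.64571388 -53.23506665  64.71667184]] 0.00030200991471966893 [-0.09501665 -0.45891297 -0.15709493]
4482 ((-13.427169799804688, -53.86133575439453), (15.337929725646973, 158.9560546875), 89.68435668945312)
-83 top z 40.2 y -53.5
-68 top z 40.3 y -51.2
-53 top z 40.3 y -53.6
-38 top z 40.3 y -53.8
-23 top z 40.3 y -53.7
-8 top z 40.4 y -53.8
52 top z 40.7 y -53.3
67 top z 40.2 y -52.4
```

It snapped in: the tester's top is level at about 41 mm. I'll retreat and check.

>>> {"method": "servo_tool", "body": {"rows": [{"offset": [0, 0, -0.3], "yaw": 0, "claw": 1}, {"offset": [0, 0, -0.8], "yaw": 0, "claw": 1}, {"offset": [0, 0, -1], "yaw": 0, "claw": 1}, {"offset": [0, 0, -1], "yaw": 0, "claw": 1}, {"offset": [0, 0, -1], "yaw": 0, "claw": 1}]}}

```text
time: 11.2
ee_pos: [0.5554, -0.1288, 0.1634]
tcp_rot: [180.0, -0.1, -160.2]
wrist_force: [0.1, -0.8, 0.0]
opening: 0.0001
grasp_force: 0.0
```

```bash
python3 rod.py;  python3 - <<'E'
from h import *
o,p,d,ci=wristpts(); s,_=camera('scene'); t,_=camera('top')
a=cv2.resize(p[:,:,::-1],(533,400)); b=cv2.resize(s[130:214,205:270,::-1],(266,400),interpolation=cv2.INTER_CUBIC)
cv2.imwrite('pics/w5.png',np.hstack([a,b]))
E
```

```text
11.2 [[ -0.96505594 -53.05402152 163.43053534]] 0.00014920264087469866 [ 0.05862344 -0.77456244  0.02706414]
2391 ((-26.966121673583984, -53.794193267822266), (14.337798118591309, 131.2049102783203), 89.65122985839844)
-83 top z 40.3 y -53.6
-68 top z 40.4 y -51.5
-53 top z 40.3 y -53.7
-38 top z 40.1 y -54.1
-23 top z 40.3 y -54.1
-8 top z 40.3 y -54.1
7 top z 39.9 y -53.7
22 top z 39.6 y -53.9
37 top z 39.5 y -54.1
```

View pics/w5.png

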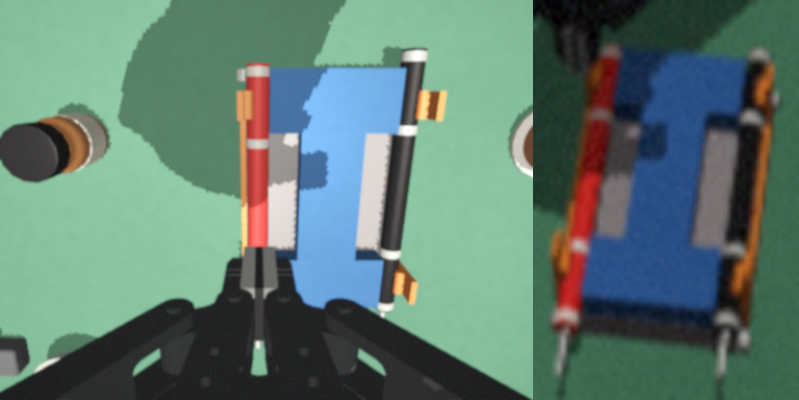

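The tester is seated from (258,70) down, with the jaw nose over it at (245,105). The scene crop shows both rods parallel in their clips. Handing in.

```bash
python3 -c "
from workcell import *
print(job_done())"
```

```text
the job is handed in; nothing more can be done
None
```

The red tester is pressed home in the free right-hand clip with the jaw closed over it, judging by the last pictures. The black probe is still seated, and the job is handed in at about 11 s, with no verdict returned.

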